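Lay the torch in its bench holder

TASK

Put the pocket torch away in the larger of the two notched bench holders: lay it lengthwise along the groove, centred over the two uprights, and lower it until it rests in both notches before you let go of it. Either end may point either way. Leave the marker pen where it lies.

Things in the scene. Friction and masses are not known exactly. Their poses are not given: they have to be found in the camera images.
- torch_center (a point): Centre (half-way up and half-way along) of a black pocket torch that lies on the table: round, 127 mm long, head 35 mm in diameter, 30 mm thick at the middle, 0.13 kg, loose. Its y axis is its length (x and z turn as it rolls); at the start it lies level, the centre about 18 mm above the table. Grip it across the barrel at the middle, from above.
- wide_holder_seat (a point): Middle of the larger holder, 52 mm above the table: the seated torch's centre comes here within a few mm. Fixed grey plastic stand: foot 70 x 112 mm, 8 mm thick; on it two uprights at y -40 and +40 mm, each 60 mm wide (x), 14 thick, 50 high, with a 90-degree V notch 46 mm wide, 23 deep. Groove along y, z up. Between the uprights 66 mm is free for fingers, down to the foot. May stand left or right.
- narrow_holder: The smaller, pen-sized holder, not to be used: the same shape in the same grey plastic, with the same spacing of the uprights, but these are only 34 mm wide and 34 mm high, with a notch 20 mm wide. Fixed; its origin is the centre of its underside, its groove runs along y.
- marker_center (a point): Centre of a marker pen lying on the table, 131 mm long and 18 mm thick, black with a blue cap; its y axis is its length. A bystander. Behind it a fixed wall shelf overhangs the table from x = 0.66 m back, y = 0.10 m leftward, its underside 0.45 m above the table: keep the arm and wrist clear of it.

How it is judged:
By the outcome, as a careful person would: the job done as asked, in the order asked, and still so for the second after the job is handed in, with the robot touching nothing.
It also fails if it takes over 38 s, if anything falls off the work surface, if the arm or the gripper's body presses on something with over 40 N, if the wrist force passes 120 N, or if a joint passes its speed limit or range.

ROBOT

A 7-joint arm with a two-finger parallel gripper is mounted at the origin on a cart in front of the work surface, level with it; the furniture and walls round the work are solid. World frame = base frame: x ahead of the robot, y to its left, z up, the work surface at z = 0. Lengths are in m, angles in degrees, forces in N, time in s.
With the tool pointing down it reaches from about 0.425 to 0.875 m from the base axis. Payload 4.7 kg.
Tool frame: the origin (TCP) lies at the very end of the fingers, on their centre line; the grasp point (between the pads) lies 19 mm behind it; z points along the fingers, y is the line along which they close (so a half turn about z gives the same grasp; the last joint's range is limited). The gripper opens to 87 mm and grips with 3 to 60 N. Pads are 19 mm wide; open, the fingers measure 117 mm over their backs; the gripper's body (75 mm by 190 mm) begins 51 mm behind the grasp point.
Start: joints at [66.068, 18.392, -4.016, 83.108, 1.295, 78.541, -3.26], TCP at [0.272, -0.59, 0.194] pointing down, gripper open.
Joint ranges: [-163.93, 163.93], [-17.29, 119.83], [-79.2, 71.16], [3.27, 140.29], [-89.18, 269.18], [5.43, 117.66], [-154.24, 154.24]. Speed limits (degrees/s): [147.25, 147.25, 180, 180, 180, 180, 180].

INTERFACE

Orientations are given as [roll, pitch, yaw] about the fixed x, y, z axes, in that order (R = Rz(yaw) Ry(pitch) Rx(roll)).
In Python, from cell import get_obs, eyes, env gives the robot as it stands.
- The arm moves only by the tool servo_tool, never from a script. Its argument "series" is a list that holds one entry, the list of rows, each a list of 7 numbers: the shift along the tool's x, y, z in units of 300 mm (1.0 is 300 mm), then the turn, a rotation vector about the tool's x, y, z in units of pi rad (1.0 is pi rad), then the opening, from 0 (shut) to 1 (fully open). In form: [[[tx, ty, tz, wx, wy, wz, gripper], ...]]. A call has 1 to 12 rows; each row is the pose to reach, as a shift and turn from the pose commanded when the call began, along the tool's axes at that moment, turning the shorter way round; what a row does not reach only later rows make up. A row lasts 1/12 s, in which the tool goes at most 41.7 mm and 7.16 degrees, less where a joint would pass 70% of its speed; a pose out of reach is approached as far as the arm can. A call with a number of a shift or a turn outside -1 to 1 is refused whole. A call with a gripper value outside its range is refused whole. The fingers move at their own pace and stop on an object; "grip_force" is the grip in N (left out, the last holds). Time passes only in rows, so rows that repeat a pose let the fingers close. It gives the time, the measured TCP pose, the force, the opening and the grip force at its end, in the units of the state.
- get_obs(): the state, without advancing time (a new reading comes with each control period).
- eyes.read_camera(name): name is "scene" or "top"; returns a dict with "frame" (384x512x3 uint8, red, green, blue), "depth" (384x512 float32, m along the optical axis (not along the pixel's ray), 0 where there is no reading), "fx", "fy", "cx", "cy" (pixels), "distortion" ([k1, k2, p1, p2, k3] as OpenCV has them; the pictures are not rectified), "origin" and "rotation" of the camera in the world. Camera axes: x right, y down, z forward; pixel columns grow to the right and rows downward; lengths in m; the calibration is good to about 2 mm. A picture is of the moment at which its call begins.
- env.sign_off(): hands the job in; it is judged then, once.
The state is a dict: "time_s": time; "qpos": joint angles; "joint_velocities": joint speeds; "effort": joint torques, N m; "tool_pos": TCP position; "tool_rot": TCP orientation; "force": force on the tool from outside, world axes, zero at the start; "wrist_torque": the same for the moment, N m; "grip_width": finger opening in m; "grasp_force": force on a finger pad.
Only numpy, scipy, OpenCV 4.12 (cv2) and the standard library are available. Lean on these libraries where they do the work, as an engineer would, in place of code of your own. Each camera call takes 0.05 s, during which the arm holds its last target. There are 200 camera calls.

## Working session

There is one attempt and no reset: what is moved stays moved. The work goes in short steps, Python scripts to look and compute and a tool call to move; the robot and the scene stay as the last step left them, time stands still between calls to the robot, and variables do not carry over. Pictures are saved under pics/ and viewed, at most 10 in all, crops included, and the job is handed in when it is done.

Besides the shell and the picture viewer there is one more tool, called by a JSON object that holds its "name" and its "arguments", one argument or row to a line. servo_tool: Moves the arm, as the interface text tells. Shifts and turns lie within -1 to 1; 1 stands for 300 mm of shift or pi rad of turn. Its arguments: {"type":"object","properties":{"series":{"type":"array"},"grip_force":{"type":"number"}},"required":["series"]}

```bash
mkdir -p pics
cat > h.py <<'E'
import numpy as np, cv2
from cell import get_obs, eyes, env
def snap(n):
    c=eyes.read_camera(n); np.savez(f'{n}.npz',**{k:np.asarray(v) for k,v in c.items()}); return c
def load(n): return dict(np.load(f'{n}.npz'))
def cloud(c):
    h,w=c['depth'].shape
    K=np.array([[c['fx'],0,c['cx']],[0,c['fy'],c['cy']],[0,0,1.]],float)
    uv=np.stack(np.meshgrid(np.arange(w),np.arange(h)),-1).reshape(-1,1,2).astype(float)
    n=cv2.undistortPoints(uv,K,np.asarray(c['distortion'],float)).reshape(h,w,2)
    d=c['depth'][...,None]
    P=np.concatenate([n*d,d],-1)@np.asarray(c['rotation']).T+np.asarray(c['origin'])
    P[c['depth']==0]=np.nan
    return P
E
python3 - <<'E'
from h import *
import numpy as np
ims=[]
for n in('scene','top'):
    c=snap(n); print(n,c['origin'],np.round(c['rotation'],3).tolist()); 
    cv2.imwrite(f'pics/{n}0.png',cv2.resize(c['frame'][...,::-1],(800,600)))
o=get_obs(); print(o)
E
```

```text
scene [0.25517481 0.50783324 0.66191508] [-136.273, 0.521, -150.393]
top [0.49084815 0.0138171  1.10696899] [-175.576, -1.575, -90.01]
{'time_s': 0.1, 'qpos': array([66.06662066, 18.43587881, -4.01513114, 83.16612144,  1.29474612,
       78.54110385, -3.26312804]), 'joint_velocities': array([ 0.0644641 , -0.14367185,  0.07103948, -0.06177572, -0.04697178,
       -0.04524606, -0.08343261]), 'effort': array([-7.64578981e-04, -4.92572129e+01, -4.05915454e-01, -3.13395560e+01,
       -6.39481377e-02,  3.95981292e-02,  1.04799731e-04]), 'tool_pos': array([ 0.27176632, -0.58987412,  0.19267447]), 'tool_rot': array([-1.79902110e+02,  5.25036941e-03,  2.47393802e+01]), 'force': array([ 0.64709337, -0.96368321, -0.19186678]), 'wrist_torque': array([-0.02758122,  0.03092138,  0.04504315]), 'grasp_force': 0.0, 'grip_width': 0.08745384512779625}
```

View pics/top0.png

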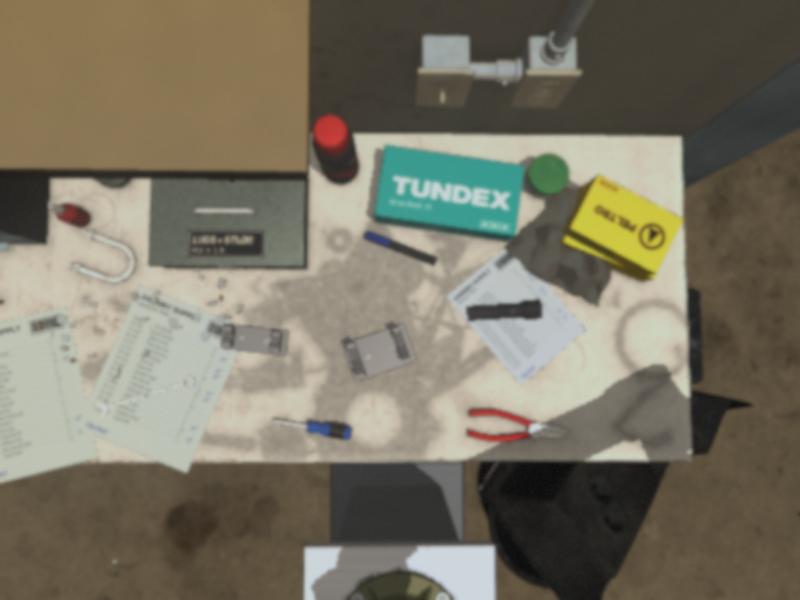

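View pics/scene0.png

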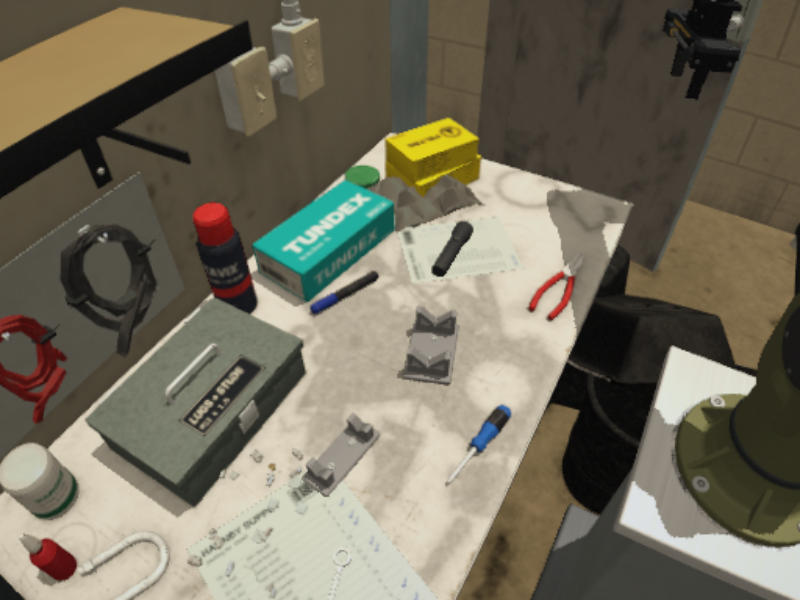

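The top view shows the torch at about (505,310), the wide holder at (378,350), the narrow holder at (254,338) and the marker at (400,247). The scene view agrees: the wide holder is the right-hand one, nearer the torch.

```bash
cat >> h.py <<'E'
from scipy.spatial.transform import Rotation as Ro
_cl=cloud
def cloud(c):
    c=dict(c); c['rotation']=Ro.from_euler('xyz',c['rotation'],degrees=True).as_matrix(); return _cl(c)
E
python3 - <<'E'
from h import *
c=load('top'); P=cloud(c); s=512/800
def reg(P,x0,x1,y0,y1,z0,z1):
    m=(P[...,0]>x0)&(P[...,0]<x1)&(P[...,1]>y0)&(P[...,1]<y1)&(P[...,2]>z0)&(P[...,2]<z1); return P[m],m
for n,(u,v) in dict(tl=(468,312),tr=(542,309),hold=(378,350),nar=(254,338),tab=(440,390),marker=(400,247)).items():
    print(n,P[int(v*s),int(u*s)].round(4))
f=lambda x0,y0,x1,y1:(slice(int(y0*s),int(y1*s)),slice(int(x0*s),int(x1*s)))
for cam in('top','scene'):
    c=load(cam);Q=cloud(c)
    pt=P[int(310*s),int(505*s)]; ph=P[int(350*s),int(378*s)]
    for n,p,z0,r in(('torch',pt,.012,.085),('hold',ph,.015,.085),('holdtop',ph,.035,.085)):
        A,m=reg(Q,p[0]-r,p[0]+r,p[1]-r,p[1]+r,z0,.08)
        (cx,cy),wh,a=cv2.minAreaRect(A[:,:2].astype(np.float32)*1000)
        print(cam,n,len(A),'rect',round(cx,1),round(cy,1),np.round(wh,1),round(a,1),'zmax',np.percentile(A[:,2],[50,98]).round(4))
    T=Q[(np.abs(Q[...,0]-.4)<.05)&(np.abs(Q[...,1]+.1)<.04)]; print('table z',np.nanmedian(T[:,2]))
c=load('top')
cv2.imwrite('pics/crop1.png',cv2.resize(c['frame'][180:260,205:365,::-1],(800,400),interpolation=cv2.INTER_CUBIC))
E
```

```text
tl [ 0.5414 -0.1116  0.0248]
tr [ 0.5465 -0.2348  0.0313]
hold [0.4755 0.0414 0.0071]
nar [0.4968 0.2498 0.0095]
tab [ 4.089e-01 -6.540e-02 -3.000e-04]
marker [0.6514 0.0018 0.0152]
top torch 767 rect 577.6 -185.1 [100.3 151. ] 1.4 zmax [0.0272 0.0389]
top hold 272 rect 472.3 38.1 [59.6 94. ] 19.0 zmax [0.0414 0.0516]
top holdtop 189 rect 472.3 38.2 [59.6 93.7] 19.0 zmax [0.0456 0.0522]
table z -0.00040898016099744083
scene torch 547 rect 577.2 -185.4 [102.4 150.3] 1.0 zmax [0.0266 0.0388]
scene hold 610 rect 472.6 36.7 [60.  96.5] 19.3 zmax [0.0332 0.0505]
scene holdtop 277 rect 472.7 36.6 [59.9 96.2] 19.4 zmax [0.0433 0.0512]
table z -0.0002609286554339785
```

View pics/crop1.png

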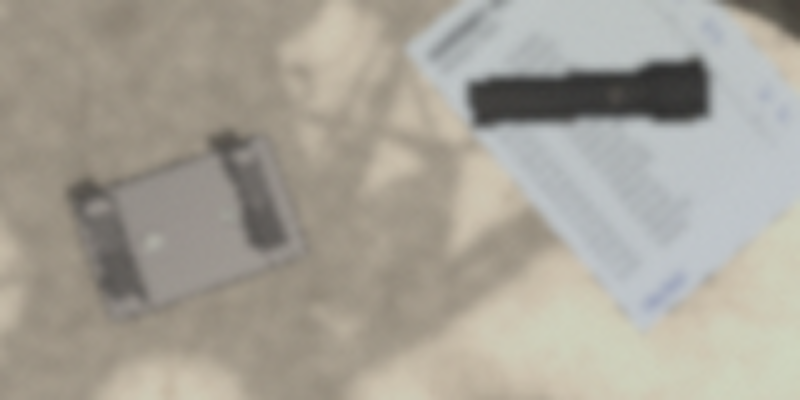

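The crop shows the torch at (470–710, 60–125), its head to the right, and the wide holder's groove tilted about 19°. My torch box caught the rag, so I'll fit again with a tighter box and work out the first move.

Run:
```python
from h import *
for cam in('top','scene'):
    c=load(cam);Q=cloud(c)
    g=c['frame'].max(-1)<90
    m=g&(np.abs(Q[...,0]-.545)<.04)&(np.abs(Q[...,1]+.173)<.085)&(Q[...,2]>.008)&(Q[...,2]<.06)
    A=Q[m]; (cx,cy),wh,a=cv2.minAreaRect(A[:,:2].astype(np.float32)*1000)
    print(cam,len(A),round(cx,1),round(cy,1),np.round(wh,1),round(a,1),A[:,2].max())
    pf=np.polyfit(A[:,1],A[:,0],1); print('slope deg',np.degrees(np.arctan(pf[0])))
    # rag/obstacles near: heights in grid around torch
    M=(Q[...,2]>.01)&(np.abs(Q[...,1]+.173)<.1)&(Q[...,0]>.575)&(Q[...,0]<.66)&~m
    B=Q[M]; 
    for y in np.arange(-.27,-.08,.02):
        b=B[np.abs(B[:,1]-y)<.01]
        if len(b): print('  y%.2f xmin %.3f zmax %.3f'%(y,b[:,0].min(),b[:,2].max()))
```

```text
top 404 540.2 -172.9 [ 28.7 121.8] 5.6 0.03753761759304286
slope deg -3.094873488604808
  y-0.27 xmin 0.581 zmax 0.056
  y-0.25 xmin 0.587 zmax 0.050
  y-0.23 xmin 0.592 zmax 0.045
  y-0.21 xmin 0.606 zmax 0.037
  y-0.19 xmin 0.630 zmax 0.029
  y-0.17 xmin 0.650 zmax 0.011
scene 360 540.5 -172.7 [ 30.2 123.6] 1.4 0.03683744057650584
slope deg -2.024325009271527
  y-0.27 xmin 0.582 zmax 0.053
  y-0.25 xmin 0.589 zmax 0.048
  y-0.23 xmin 0.599 zmax 0.043
  y-0.21 xmin 0.607 zmax 0.034
  y-0.19 xmin 0.632 zmax 0.029
  y-0.17 xmin 0.654 zmax 0.011
```

```bash
cat >> h.py <<'E'
def row(p0,r0,p1,r1):
    A=Ro.from_euler('xyz',r0,degrees=True);B=Ro.from_euler('xyz',r1,degrees=True)
    t=A.inv().apply(np.subtract(p1,p0))/.3; w=(A.inv()*B).as_rotvec()/np.pi
    return np.round(np.r_[t,w],4).tolist()
E
python3 - <<'E'
from h import *
print(row([.272,-.59,.194],[180,0,24.74],[.5403,-.1728,.11],[180,0,92.5]))
for cam in('top','scene'):
    c=load(cam);Q=cloud(c)
    m=(c['frame'].max(-1)<90)&(np.abs(Q[...,0]-.545)<.04)&(np.abs(Q[...,1]+.173)<.085)&(Q[...,2]>.008)&(Q[...,2]<.06)
    A=Q[m]; ys=np.arange(-.23,-.11,.012); r=[]
    for y in ys:
        b=A[np.abs(A[:,1]-y)<.006]; r.append([y,b[:,0].min(),b[:,0].max(),b[:,2].max()])
    r=np.array(r); print(r.round(4).tolist() if cam=='top' else '', np.degrees(np.arctan(np.polyfit(r[:,0],(r[:,1]+r[:,2])/2,1)[0])), A[:,1].min(),A[:,1].max())
E
```

```text
[1.3942, -0.8887, 0.28, 0.0, 0.0, -0.3764]
[[-0.23, 0.531, 0.56, 0.0366], [-0.218, 0.5307, 0.5573, 0.0375], [-0.206, 0.5308, 0.5574, 0.0371], [-0.194, 0.5335, 0.5547, 0.0315], [-0.182, 0.5335, 0.5522, 0.0341], [-0.17, 0.5309, 0.5521, 0.0326], [-0.158, 0.5308, 0.5521, 0.0309], [-0.146, 0.5308, 0.5494, 0.0314], [-0.134, 0.5308, 0.5495, 0.0313], [-0.122, 0.5282, 0.5495, 0.0293]] -3.3365754056572228 -0.2326453756645752 -0.11131788475015109
 -3.688839956173613 -0.23470382692438485 -0.11087035009712909
```

{"name": "servo_tool", "arguments": {
  "series": [
    [[0.12,-0.076,0.02,0,0,-0.035,1],[0.24,-0.153,0.05,0,0,-0.07,1],[0.36,-0.23,0.07,0,0,-0.1,1],[0.48,-0.306,0.1,0,0,-0.135,1],[0.6,-0.382,0.12,0,0,-0.17,1],[0.72,-0.46,0.15,0,0,-0.2,1],[0.84,-0.535,0.17,0,0,-0.235,1],[0.96,-0.61,0.2,0,0,-0.27,1],[0.99,-0.63,0.2,0,0,-0.28,1]]
  ]
}}

```text
time_s: 0.85
tool_pos: [0.4645, -0.2886, 0.1324]
tool_rot: [-179.9, -0.2, 75.7]
force: [1.0, 0.1, -0.4]
grip_width: 0.0871
grasp_force: 0.0
```

Run:
```python
from h import *
A=Ro.from_euler('xyz',[180,0,24.74],degrees=True)
p=np.array([.272,-.59,.194])+A.apply(np.array([.99,-.63,.2])*.3); yaw=24.74+.28*180
o=get_obs(); print('cmd',p,yaw,'meas',o['tool_pos'],o['tool_rot'],o['qpos'].round(1))
print(row(p,[180,0,yaw],[.5413,-.1728,.11],[180,0,93]))
```

```text
cmd [ 0.46264349 -0.29405227  0.134     ] 75.14 meas [ 0.46453167 -0.28864401  0.13239084] [-1.79931930e+02 -1.53182195e-01  7.57275464e+01] [ 49.3   9.5 -22.1 101.8   3.6  69.5  11.9]
[0.4579, 0.1498, 0.08, 0.0, 0.0, -0.0992]
```

{"name": "servo_tool", "arguments": {
  "series": [
    [[0.11,0.037,0.02,0,0,-0.025,1],[0.22,0.074,0.04,0,0,-0.05,1],[0.33,0.11,0.06,0,0,-0.075,1],[0.42,0.138,0.08,0,0,-0.095,1],[0.458,0.15,0.08,0,0,-0.099,1],[0.458,0.15,0.08,0,0,-0.099,1],[0.458,0.15,0.08,0,0,-0.099,1],[0.458,0.15,0.08,0,0,-0.099,1]]
  ]
}}

```text
time_s: 1.52
tool_pos: [0.5404, -0.1758, 0.1097]
tool_rot: [-180.0, 0.1, 92.7]
force: [-0.4, -0.5, 0.8]
grip_width: 0.0873
grasp_force: 0.0
```

Run:
```python
from h import *
o=get_obs(); print('meas',o['tool_pos'],o['tool_rot'],o['qpos'].round(1),o['force'])
p,r=o['tool_pos'],o['tool_rot']
print(row(p,r,[.5413,-.1728,.04],[180,0,93]),row(p,r,[.5413,-.1728,.003],[180,0,93]))
c=snap('top'); s=snap('scene')
cv2.imwrite('pics/mid.png',cv2.resize(np.hstack([c['frame'][140:268,250:410],s['frame'][100:228,220:380]])[...,::-1],(800,320)))
```

```text
meas [ 0.54038775 -0.17577619  0.10969476] [-1.79951711e+02  8.47790669e-02  9.27455444e+01] [ 40.3  13.9 -28.6 100.3   7.2  67.7  12.4] [-0.37981676 -0.4838615   0.77505903]
[0.0101, 0.0037, 0.2323, -0.0003, 0.0005, -0.0014] [0.0103, 0.0038, 0.3556, -0.0003, 0.0005, -0.0014]
```

View pics/mid.png

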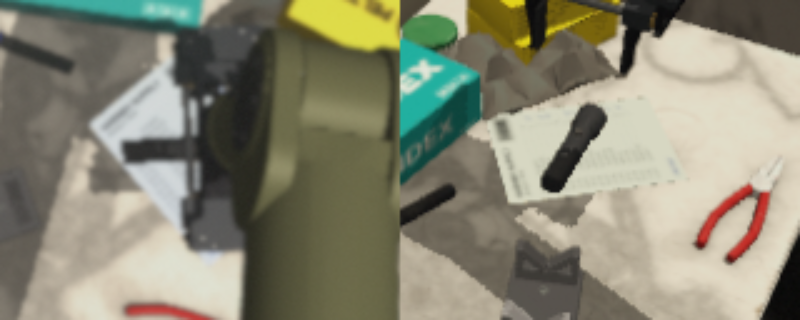

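The fingers straddle the barrel, with the torch tail showing at (150,148) in the top half and nothing disturbed. I'll descend.

{"name": "servo_tool", "arguments": {
  "series": [
    [[0.005,0.003,0.06,0,0,-0.001,1],[0.008,0.003,0.13,0,0,-0.001,1],[0.008,0.003,0.2,0,0,-0.001,1],[0.008,0.003,0.26,0,0,-0.001,1],[0.008,0.003,0.31,0,0,-0.001,1],[0.008,0.003,0.335,0,0,-0.001,1],[0.008,0.003,0.345,0,0,-0.001,1],[0.008,0.003,0.345,0,0,-0.001,1],[0.008,0.003,0.345,0,0,-0.001,1],[0.008,0.003,0.345,0,0,-0.001,1]]
  ]
}}

```text
time_s: 2.45
tool_pos: [0.543, -0.1713, 0.0074]
tool_rot: [179.9, 0.1, 93.1]
force: [-0.1, -0.2, 0.9]
grip_width: 0.0869
grasp_force: 0.0
```

{"name": "servo_tool", "arguments": {
  "series": [
    [[0,0,0.012,0,0,0,1],[0,0,0.012,0,0,0,1],[0,0,0.012,0,0,0,0.6],[0,0,0.012,0,0,0,0.4],[0,0,0.012,0,0,0,0],[0,0,0.012,0,0,0,0],[0,0,0.012,0,0,0,0],[0,0,0.012,0,0,0,0],[0,0,0.012,0,0,0,0],[0,0,0.012,0,0,0,0],[0,0,0.012,0,0,0,0],[0,0,0.012,0,0,0,0]]
  ],
  "grip_force": 25
}}

```text
time_s: 3.45
tool_pos: [0.5422, -0.1707, 0.0025]
tool_rot: [-180.0, 0.0, 93.1]
force: [-0.4, -0.0, -0.3]
grip_width: 0.0282
grasp_force: 0.0
```

{"name": "servo_tool", "arguments": {
  "series": [
    [[0,0,0,0,0,0,0],[0,0,0,0,0,0,0],[0,0,0,0,0,0,0],[0,0,0,0,0,0,0]]
  ]
}}

```text
time_s: 3.78
tool_pos: [0.5422, -0.1707, 0.0026]
tool_rot: [-180.0, 0.0, 93.1]
force: [-0.5, -0.2, -0.0]
grip_width: 0.0035
grasp_force: 0.1
```

Run:
```python
from h import *
o=get_obs(); print(o['grip_width'],o['grasp_force'])
c=snap('top'); s=snap('scene')
cv2.imwrite('pics/g1.png',cv2.resize(np.hstack([c['frame'][150:246,260:388],s['frame'][100:196,220:348]])[...,::-1],(800,300),interpolation=cv2.INTER_CUBIC))
```

```text
0.0035161289133567573 0.1121338428481522
```

View pics/g1.png

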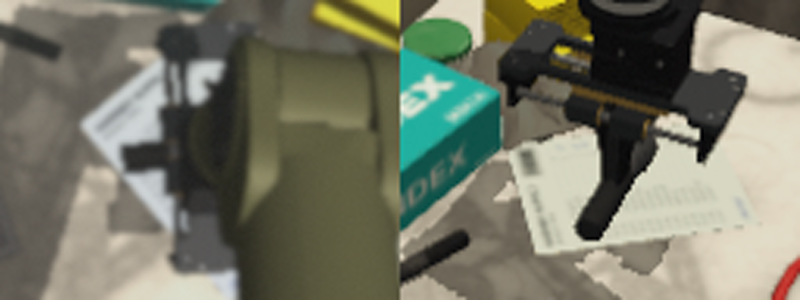

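The torch has not moved, yet the width reads 3.5 mm with almost no force, so it is not gripped. I'll check where the fingers really are with the depth data.

Run:
```python
from h import *
s=load('scene');Q=cloud(s)
m=(s['frame'].max(-1)<110)&(np.abs(Q[...,0]-.545)<.09)&(Q[...,1]>-.26)&(Q[...,1]<-.08)
for z in np.arange(.0,.12,.01):
    b=Q[m&(Q[...,2]>=z)&(Q[...,2]<z+.01)]
    for lab,bb in(('tail y>-.155',b[b[:,1]>-.155]),('mid',b[(b[:,1]<=-.155)&(b[:,1]>-.19)]),('head',b[b[:,1]<-.19])):
        if len(bb): print('%.2f'%z,lab,len(bb),'x',bb[:,0].min().round(3),bb[:,0].max().round(3),'y',bb[:,1].min().round(3),bb[:,1].max().round(3))
o=get_obs(); print(o['tool_pos'],o['grip_width'],o['force'])
cv2.imwrite('pics/g2.png',cv2.resize(s['frame'][90:190,260:380,::-1],(720,600),interpolation=cv2.INTER_CUBIC))
```

```text
0.00 tail y>-.155 40 x 0.477 0.634 y -0.144 -0.08
0.01 tail y>-.155 37 x 0.526 0.55 y -0.15 -0.111
0.01 mid 11 x 0.529 0.532 y -0.187 -0.156
0.01 head 23 x 0.528 0.633 y -0.231 -0.193
0.02 tail y>-.155 103 x 0.527 0.55 y -0.154 -0.111
0.02 mid 40 x 0.529 0.551 y -0.19 -0.155
0.02 head 68 x 0.528 0.635 y -0.235 -0.191
0.03 tail y>-.155 1 x 0.537 0.537 y -0.152 -0.152
0.03 mid 21 x 0.532 0.55 y -0.182 -0.157
0.03 head 31 x 0.534 0.633 y -0.257 -0.2
0.04 mid 28 x 0.532 0.55 y -0.178 -0.157
0.05 mid 29 x 0.531 0.551 y -0.183 -0.158
0.06 mid 27 x 0.529 0.554 y -0.173 -0.158
0.07 mid 35 x 0.527 0.555 y -0.17 -0.157
0.08 mid 17 x 0.53 0.558 y -0.164 -0.158
0.09 mid 4 x 0.548 0.553 y -0.162 -0.158
0.10 tail y>-.155 43 x 0.455 0.625 y -0.155 -0.128
0.10 mid 16 x 0.508 0.622 y -0.174 -0.157
0.11 tail y>-.155 203 x 0.455 0.625 y -0.155 -0.128
0.11 mid 7 x 0.508 0.62 y -0.19 -0.156
0.11 head 30 x 0.583 0.62 y -0.196 -0.19
[ 0.54217028 -0.17070072  0.00260364] 0.0015087715796616903 [-0.1737326  -0.20590186  1.0062871 ]
```

View pics/g2.png

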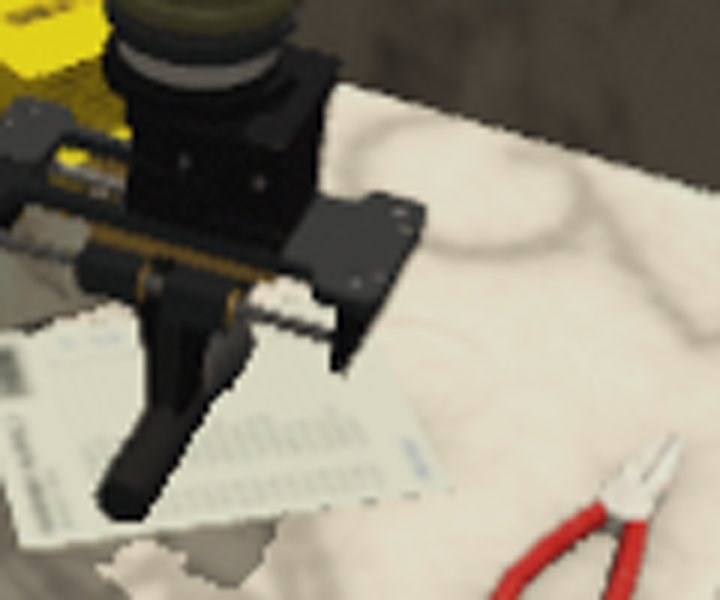

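In this crop the closed fingers, at (150–250, 300–400), end on top of the barrel. The body's underside sits at z≈0.10, although the reported TCP z is 0.003. The real tips therefore look about 30 mm higher than reported. I'll raise the tool, open and measure the tips.

{"name": "servo_tool", "arguments": {
  "series": [
    [[0,0,-0.06,0,0,0,0],[0,0,-0.13,0,0,0,0],[0,0,-0.2,0,0,0,0.6],[0,0,-0.2,0,0,0,1],[0,0,-0.2,0,0,0,1],[0,0,-0.2,0,0,0,1],[0,0,-0.2,0,0,0,1],[0,0,-0.2,0,0,0,1],[0,0,-0.2,0,0,0,1],[0,0,-0.2,0,0,0,1],[0,0,-0.2,0,0,0,1]]
  ]
}}

```text
time_s: 4.8
tool_pos: [0.542, -0.1706, 0.0622]
tool_rot: [-180.0, -0.0, 93.1]
force: [-0.1, -0.2, 0.2]
grip_width: 0.0527
grasp_force: 0.0
```

Run:
```python
from h import *
o=get_obs(); print(o['tool_pos'],o['tool_rot'],o['grip_width'],o['qpos'])
s=snap('scene');c=snap('top');Q=cloud(s)
m=(s['frame'].max(-1)<110)&(np.abs(Q[...,0]-.545)<.11)&(Q[...,1]>-.26)&(Q[...,1]<-.08)
for z in np.arange(.0,.16,.01):
    b=Q[m&(Q[...,2]>=z)&(Q[...,2]<z+.01)]
    for lab,bb in(('near finger',b[(b[:,0]<.52)&(b[:,1]<-.14)]),('torch',b[(b[:,0]>.52)&(b[:,0]<.565)]),('far',b[(b[:,0]>.565)&(b[:,1]<-.14)])):
        if len(bb): print('%.2f'%z,lab,len(bb),'x',bb[:,0].min().round(3),bb[:,0].max().round(3),'y',bb[:,1].min().round(3),bb[:,1].max().round(3),'zmin',bb[:,2].min().round(4))
cv2.imwrite('pics/g3.png',cv2.resize(s['frame'][70:190,240:384,::-1],(720,600),interpolation=cv2.INTER_CUBIC))
```

```text
[ 0.54197665 -0.17060833  0.06216959] [-1.79969739e+02 -1.52631192e-02  9.31470483e+01] 0.052692359223202 [ 39.52768014  16.6467661  -28.51017692 103.00638134   8.8529831
  62.58744123  11.07517599]
0.00 torch 13 x 0.528 0.546 y -0.115 -0.11 zmin 0.0008
0.00 far 4 x 0.634 0.652 y -0.202 -0.18 zmin 0.0014
0.01 torch 63 x 0.526 0.549 y -0.236 -0.111 zmin 0.0102
0.01 far 25 x 0.599 0.655 y -0.255 -0.182 zmin 0.0113
0.02 torch 231 x 0.528 0.559 y -0.234 -0.111 zmin 0.02
0.02 far 60 x 0.589 0.653 y -0.259 -0.191 zmin 0.02
0.03 torch 70 x 0.532 0.556 y -0.233 -0.149 zmin 0.0301
0.03 far 30 x 0.608 0.654 y -0.259 -0.218 zmin 0.03
0.04 far 6 x 0.648 0.655 y -0.245 -0.239 zmin 0.0401
0.08 far 1 x 0.57 0.57 y -0.176 -0.176 zmin 0.0899
0.09 near finger 13 x 0.506 0.516 y -0.178 -0.161 zmin 0.0911
0.09 far 14 x 0.567 0.575 y -0.175 -0.157 zmin 0.0915
0.10 near finger 15 x 0.506 0.514 y -0.175 -0.161 zmin 0.1006
0.10 far 19 x 0.568 0.576 y -0.174 -0.157 zmin 0.1008
0.11 near finger 13 x 0.504 0.514 y -0.174 -0.16 zmin 0.1105
0.11 far 20 x 0.568 0.577 y -0.174 -0.156 zmin 0.1101
0.12 near finger 18 x 0.502 0.515 y -0.171 -0.157 zmin 0.1205
0.12 far 20 x 0.567 0.58 y -0.176 -0.154 zmin 0.1204
0.13 near finger 21 x 0.5 0.515 y -0.176 -0.159 zmin 0.1308
0.13 far 34 x 0.567 0.582 y -0.178 -0.155 zmin 0.1303
0.14 near finger 7 x 0.5 0.51 y -0.162 -0.16 zmin 0.1408
0.14 far 18 x 0.572 0.583 y -0.171 -0.155 zmin 0.1414
0.15 far 10 x 0.572 0.577 y -0.178 -0.156 zmin 0.1501
```

View pics/g3.png

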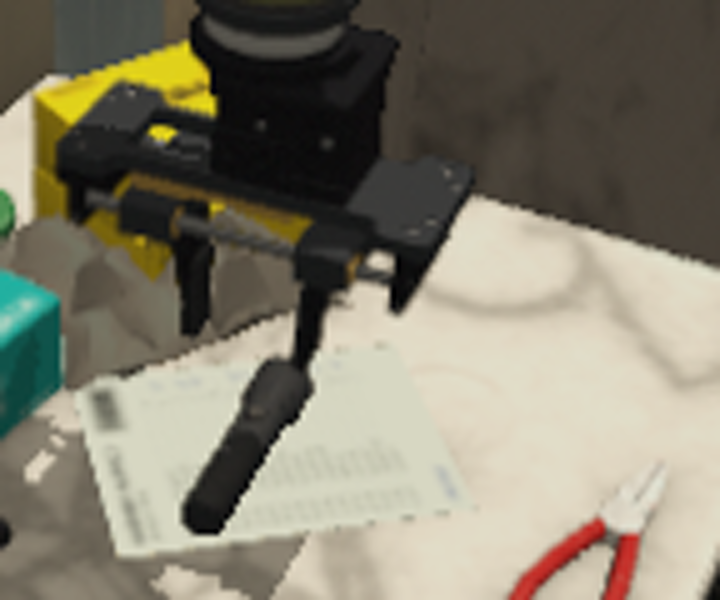

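The finger tips are at z≈0.090 in the depth data, against 0.062 reported, so true TCP z = reported + 28 mm. In y the fingers centre at about -0.167, against the torch centre at -0.173, and x is fine. The torch is undisturbed. I'll descend again with these corrections and stop just short of the table to check.

{"name": "servo_tool", "arguments": {
  "series": [
    [[-0.016,0,0,0,0,0,1],[-0.016,0,0,0,0,0,1],[-0.016,0,0.04,0,0,0,1],[-0.016,0,0.1,0,0,0,1],[-0.016,0,0.16,0,0,0,1],[-0.016,0,0.21,0,0,0,1],[-0.016,0,0.245,0,0,0,1],[-0.016,0,0.26,0,0,0,1],[-0.016,0,0.265,0,0,0,1],[-0.016,0,0.265,0,0,0,1],[-0.016,0,0.265,0,0,0,1]]
  ]
}}

```text
time_s: 5.82
tool_pos: [0.5431, -0.1757, -0.0162]
tool_rot: [179.9, 0.0, 93.1]
force: [0.9, -0.2, 0.6]
grip_width: 0.0874
grasp_force: 0.0
```

Run:
```python
from h import *
o=get_obs(); print(o['tool_pos'],o['tool_rot'],o['grip_width'],o['force'])
s=snap('scene');Q=cloud(s)
m=(s['frame'].max(-1)<110)&(np.abs(Q[...,0]-.545)<.11)&(Q[...,1]>-.26)&(Q[...,1]<-.08)
for z in np.arange(.0,.07,.01):
    b=Q[m&(Q[...,2]>=z)&(Q[...,2]<z+.01)]
    for lab,bb in(('near finger',b[(b[:,0]<.52)&(b[:,1]<-.14)]),('torch',b[(b[:,0]>.52)&(b[:,0]<.565)]),('far',b[(b[:,0]>.565)&(b[:,0]<.61)&(b[:,1]<-.14)&(b[:,1]>-.2)])):
        if len(bb): print('%.2f'%z,lab,len(bb),'x',bb[:,0].min().round(3),bb[:,0].max().round(3),'y',bb[:,1].min().round(3),bb[:,1].max().round(3),'zmin',bb[:,2].min().round(4))
```

```text
[ 0.54312648 -0.17566784 -0.01624655] [1.79930044e+02 3.19708839e-02 9.31390698e+01] 0.0874157413881366 [ 0.90982309 -0.2197816   0.61792246]
0.00 near finger 7 x 0.473 0.479 y -0.153 -0.14 zmin 0.0002
0.00 torch 14 x 0.528 0.546 y -0.209 -0.112 zmin 0.002
0.01 near finger 10 x 0.491 0.499 y -0.184 -0.167 zmin 0.0126
0.01 torch 67 x 0.526 0.559 y -0.236 -0.11 zmin 0.0103
0.01 far 10 x 0.586 0.593 y -0.181 -0.161 zmin 0.013
0.02 near finger 13 x 0.491 0.498 y -0.193 -0.166 zmin 0.0204
0.02 torch 228 x 0.527 0.56 y -0.225 -0.112 zmin 0.0201
0.02 far 18 x 0.586 0.594 y -0.183 -0.161 zmin 0.0203
0.03 near finger 13 x 0.49 0.498 y -0.183 -0.164 zmin 0.0311
0.03 torch 39 x 0.534 0.552 y -0.234 -0.134 zmin 0.03
0.03 far 18 x 0.586 0.595 y -0.18 -0.161 zmin 0.0301
0.04 near finger 14 x 0.488 0.499 y -0.187 -0.166 zmin 0.0405
0.04 far 15 x 0.587 0.597 y -0.18 -0.16 zmin 0.0407
0.05 near finger 16 x 0.486 0.498 y -0.176 -0.167 zmin 0.05
0.05 far 24 x 0.586 0.601 y -0.18 -0.16 zmin 0.0501
0.06 near finger 4 x 0.486 0.494 y -0.168 -0.166 zmin 0.0608
0.06 far 22 x 0.587 0.6 y -0.184 -0.159 zmin 0.0602
0.07 far 7 x 0.591 0.597 y -0.18 -0.159 zmin 0.0711
```

{"name": "servo_tool", "arguments": {
  "series": [
    [[0,0,0.014,0,0,0,1],[0,0,0.026,0,0,0,0.8],[0,0,0.026,0,0,0,0.5],[0,0,0.026,0,0,0,0],[0,0,0.026,0,0,0,0],[0,0,0.026,0,0,0,0],[0,0,0.026,0,0,0,0],[0,0,0.026,0,0,0,0],[0,0,0.026,0,0,0,0],[0,0,0.026,0,0,0,0],[0,0,0.026,0,0,0,0],[0,0,0.026,0,0,0,0]]
  ],
  "grip_force": 25
}}

```text
time_s: 6.87
tool_pos: [0.5424, -0.1756, -0.0247]
tool_rot: [-180.0, 0.0, 93.1]
force: [0.6, -0.3, 0.6]
grip_width: 0.0304
grasp_force: 25.0
```

{"name": "servo_tool", "arguments": {
  "series": [
    [[0,0,0,0,0,0,0],[0,0,0,0,0,0,0],[0,0,0,0,0,0,0]]
  ]
}}

```text
time_s: 7.12
tool_pos: [0.5423, -0.1756, -0.0247]
tool_rot: [-180.0, 0.0, 93.1]
force: [-0.3, 0.2, 1.1]
grip_width: 0.0304
grasp_force: 25.0
```

Gripped at 30.4 mm with 25 N. I'll lift.

{"name": "servo_tool", "arguments": {
  "series": [
    [[0,0,-0.03,0,0,0,0],[0,0,-0.08,0,0,0,0],[0,0,-0.15,0,0,0,0],[0,0,-0.22,0,0,0,0],[0,0,-0.29,0,0,0,0],[0,0,-0.34,0,0,0,0],[0,0,-0.36,0,0,0,0],[0,0,-0.36,0,0,0,0],[0,0,-0.36,0,0,0,0]]
  ]
}}

```text
time_s: 7.87
tool_pos: [0.5421, -0.1755, 0.0829]
tool_rot: [-180.0, 0.0, 93.1]
force: [-0.2, 0.2, -1.5]
grip_width: 0.0303
grasp_force: 25.0
```

Run:
```python
from h import *
o=get_obs(); p,r=o['tool_pos'],o['tool_rot']; print(p,r,o['grip_width'],o['force'])
s=snap('scene');Q=cloud(s)
m=(s['frame'].max(-1)<110)&(np.abs(Q[...,0]-.543)<.035)&(Q[...,1]>-.26)&(Q[...,1]<-.08)&(Q[...,2]>.07)&(Q[...,2]<.15)
A=Q[m]; t=A[A[:,1]>-.155]; print('tail end y',t[:,1].max(),'x',t[:,0].min(),t[:,0].max(),'z',t[:,2].min(),t[:,2].max())
t=A[A[:,2]<.165]; h=A[A[:,1]<-.19]; print('head end',h[:,1].min() if len(h) else None, h[:,2].max() if len(h) else None,len(h))
for y in np.arange(-.23,-.1,.012):
    b=A[np.abs(A[:,1]-y)<.006]
    if len(b): print(y.round(3),b.min(0).round(3),b.max(0).round(3))
print(row(p,r,[.4725,.0375,p[2]],[180,0,109.2]))
```

```text
[ 0.54208003 -0.17550882  0.0829407 ] [-1.79978598e+02  6.34605121e-03  9.31379661e+01] 0.030328619307405467 [-0.16011278  0.16615292 -1.46646059]
tail end y -0.11111033088785016 x 0.5255021510413601 0.5505079638476323 z 0.10698405202149086 0.13679099218887936
head end -0.22032624761639208 0.1390127856199318 29
-0.218 [ 0.553 -0.22   0.133] [ 0.559 -0.214  0.139]
-0.206 [ 0.539 -0.212  0.128] [ 0.559 -0.2    0.138]
-0.194 [ 0.536 -0.199  0.13 ] [ 0.554 -0.189  0.14 ]
-0.182 [ 0.516 -0.187  0.112] [ 0.559 -0.176  0.149]
-0.17 [ 0.514 -0.176  0.111] [ 0.566 -0.164  0.15 ]
-0.158 [ 0.516 -0.164  0.113] [ 0.569 -0.153  0.15 ]
-0.146 [ 0.527 -0.152  0.119] [ 0.549 -0.14   0.136]
-0.134 [ 0.526 -0.14   0.119] [ 0.551 -0.128  0.137]
-0.122 [ 0.526 -0.128  0.113] [ 0.55  -0.116  0.136]
-0.11 [ 0.526 -0.116  0.107] [ 0.55  -0.111  0.135]
[0.7217, -0.1927, -0.0, -0.0001, 0.0, -0.0892]
```

The torch came up level and straight in the grip. I'll carry it over to the wide holder.

{"name": "servo_tool", "arguments": {
  "series": [
    [[0.03,-0.008,0,0,0,-0.004,0],[0.1,-0.027,0,0,0,-0.012,0],[0.19,-0.05,0,0,0,-0.024,0],[0.28,-0.075,0,0,0,-0.035,0],[0.37,-0.1,0,0,0,-0.046,0],[0.46,-0.123,0,0,0,-0.057,0],[0.55,-0.147,0,0,0,-0.068,0],[0.63,-0.168,0,0,0,-0.078,0],[0.69,-0.184,0,0,0,-0.085,0],[0.713,-0.19,0,0,0,-0.088,0],[0.713,-0.19,0,0,0,-0.088,0],[0.713,-0.19,0,0,0,-0.088,0]]
  ]
}}

```text
time_s: 8.92
tool_pos: [0.4742, 0.0341, 0.0833]
tool_rot: [180.0, 0.1, 109.0]
force: [0.3, -0.3, -1.3]
grip_width: 0.0304
grasp_force: 25.0
```

{"name": "servo_tool", "arguments": {
  "series": [
    [[0,0,0.07,0,0,0,0],[0,0,0.1,0,0,0,0],[0,0,0.1,0,0,0,0],[0,0,0.1,0,0,0,0]]
  ]
}}

```text
time_s: 9.25
tool_pos: [0.4734, 0.034, 0.0527]
tool_rot: [-179.9, -0.1, 108.9]
force: [0.7, -0.4, -1.7]
grip_width: 0.0304
grasp_force: 25.0
```

```bash
cat > m.py <<'E'
from h import *
o=get_obs(); p,r=o['tool_pos'],o['tool_rot']; print(p.round(4),r.round(2),o['grip_width'].round(4),o['force'].round(2))
C=np.array([.4726,.0374]); a=np.radians(19.2); ex=np.array([np.cos(a),np.sin(a)]); ey=np.array([-np.sin(a),np.cos(a)])
for n in('scene','top'):
    s=snap(n);Q=cloud(s)
    L=np.stack([(Q[...,:2]-C)@ex,(Q[...,:2]-C)@ey,Q[...,2]],-1)  # holder frame
    m=(s['frame'].max(-1)<80)&(np.abs(L[...,0])<.024)&(np.abs(L[...,1])<.09)&(L[...,2]>.056)&(L[...,2]<.14)
    A=L[m]; print(n,len(A))
    for y in np.arange(-.072,.075,.012):
        b=A[np.abs(A[:,1]-y)<.006]
        if len(b): print('  %.3f'%y,len(b),'min',b.min(0).round(4),'max',b.max(0).round(4))
E
python3 m.py
python3 - <<'E'
import sys; sys.path.insert(0,'.')
from h import *
a,b=load('scene'),load('top')
cv2.imwrite('pics/over.png',cv2.resize(np.hstack([a['frame'][130:274,190:358],b['frame'][150:294,170:338]])[...,::-1],(800,343),interpolation=cv2.INTER_CUBIC))
E
```

```text
Traceback (most recent call last):
  File "m.py", line 2, in <module>
    o=get_obs(); p,r=o['tool_pos'],o['tool_rot']; print(p.round(4),r.round(2),o['grip_width'].round(4),o['force'].round(2))
                                                                              ^^^^^^^^^^^^^^^^^^^^^
AttributeError: 'float' object has no attribute 'round'
```

View pics/over.png

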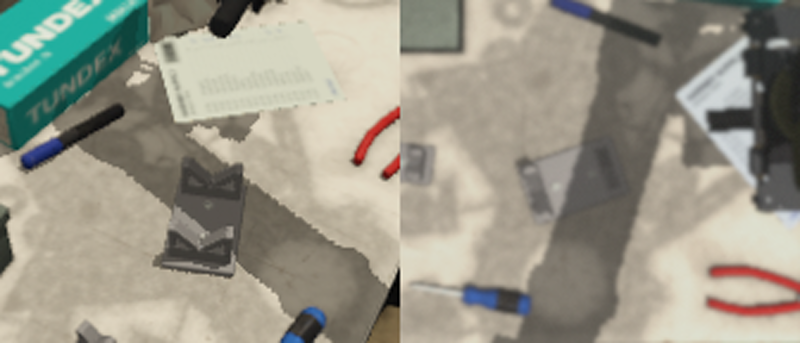

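That picture is from the old, stale frames, because the script stopped early. I'll measure again.

```bash
sed -i "s/o\['grip_width'\].round(4)/round(o['grip_width'],4)/" m.py; python3 m.py
```

```text
[0.4734 0.034  0.0527] [-1.7990e+02 -6.0000e-02  1.0888e+02] 0.0304 [ 0.74 -0.38 -1.72]
scene 681
  -0.060 1 min [-0.0147 -0.0541  0.1034] max [-0.0147 -0.0541  0.1034]
  -0.048 27 min [-0.0136 -0.0505  0.1033] max [ 0.0139 -0.0425  0.1124]
  -0.036 25 min [-0.0117 -0.0417  0.0953] max [ 0.014  -0.03    0.1129]
  -0.024 34 min [-0.0126 -0.0285  0.097 ] max [ 0.0118 -0.0183  0.1111]
  -0.012 54 min [-0.0132 -0.0175  0.0939] max [ 0.0204 -0.007   0.139 ]
  -0.000 117 min [-0.024  -0.0059  0.0827] max [0.0214 0.006  0.134 ]
  0.012 147 min [-0.0238  0.006   0.0824] max [0.0237 0.0178 0.1353]
  0.024 53 min [-0.0133  0.0185  0.0927] max [0.0136 0.0299 0.1069]
  0.036 58 min [-0.0133  0.03    0.0918] max [0.0136 0.0415 0.1069]
  0.048 64 min [-0.0134  0.042   0.0928] max [0.0126 0.054  0.106 ]
  0.060 101 min [-0.0125  0.054   0.0768] max [0.013  0.0607 0.1056]
top 3
  -0.060 3 min [-0.0116 -0.0617  0.1069] max [-0.0016 -0.0609  0.1115]
```

The torch is over the groove: its ends are at +60.7 and -61.7 mm along it, it is laterally centred to about 0.2 mm, and the yaw matches. Its centre is near z=0.095, so it needs to go down about 43 mm. I'll lower most of that first.

{"name": "servo_tool", "arguments": {
  "series": [
    [[0,0,0.02,0,0,0,0],[0,0,0.05,0,0,0,0],[0,0,0.08,0,0,0,0],[0,0,0.1,0,0,0,0],[0,0,0.115,0,0,0,0],[0,0,0.125,0,0,0,0],[0,0,0.13,0,0,0,0],[0,0,0.13,0,0,0,0],[0,0,0.13,0,0,0,0]]
  ]
}}

```text
time_s: 10.1
tool_pos: [0.474, 0.035, 0.0144]
tool_rot: [180.0, 0.0, 109.0]
force: [-0.2, 0.5, -2.0]
grip_width: 0.0305
grasp_force: 25.0
```

{"name": "servo_tool", "arguments": {
  "series": [
    [[0,0,0.003,0,0,0,0],[0,0,0.007,0,0,0,0],[0,0,0.01,0,0,0,0],[0,0,0.01,0,0,0,0],[0,0,0.01,0,0,0,0]]
  ]
}}

```text
time_s: 10.52
tool_pos: [0.4738, 0.0349, 0.0112]
tool_rot: [-180.0, 0.0, 109.0]
force: [0.4, -0.2, -0.5]
grip_width: 0.0306
grasp_force: 25.0
```

{"name": "servo_tool", "arguments": {
  "series": [
    [[0,0,0.003,0,0,0,0],[0,0,0.005,0,0,0,0],[0,0,0.005,0,0,0,0],[0,0,0.005,0,0,0,0]]
  ]
}}

```text
time_s: 10.85
tool_pos: [0.4737, 0.0349, 0.0097]
tool_rot: [-180.0, 0.0, 109.0]
force: [-0.0, -0.5, -1.2]
grip_width: 0.0305
grasp_force: 25.0
```

```bash
sed -i 's/>.056)/>.045)/' m.py; python3 m.py
python3 - <<'E'
import sys; sys.path.insert(0,'.')
from h import *
a=load('scene')
cv2.imwrite('pics/seat.png',cv2.resize(a['frame'][160:280,210:354][...,::-1],(720,600),interpolation=cv2.INTER_CUBIC))
E
```

```text
[0.4737 0.0349 0.0097] [-1.7999e+02  1.0000e-02  1.0898e+02] 0.0305 [-0.01 -0.48 -1.15]
scene 725
  -0.048 8 min [-0.0137 -0.0461  0.0621] max [ 0.0143 -0.0422  0.0659]
  -0.036 43 min [-0.014  -0.0415  0.0592] max [ 0.0162 -0.0314  0.069 ]
  -0.024 16 min [-0.0122 -0.0263  0.0545] max [ 0.0139 -0.0181  0.0658]
  -0.012 57 min [-0.0116 -0.0179  0.0453] max [ 0.0209 -0.0064  0.0938]
  -0.000 70 min [-0.016  -0.0059  0.0453] max [0.0208 0.006  0.1068]
  0.012 151 min [-0.0239  0.006   0.0455] max [0.0228 0.0178 0.1167]
  0.024 125 min [-0.023   0.0181  0.0537] max [0.0235 0.03   0.14  ]
  0.036 117 min [-0.0238  0.03    0.0463] max [0.0236 0.0419 0.1332]
  0.048 66 min [-0.0234  0.042   0.0451] max [0.023  0.0537 0.0633]
  0.060 72 min [-0.0122  0.0541  0.0455] max [0.0125 0.0622 0.0616]
top 10
  -0.060 10 min [-0.0117 -0.061   0.0634] max [ 0.0146 -0.059   0.0716]
```

View pics/seat.png

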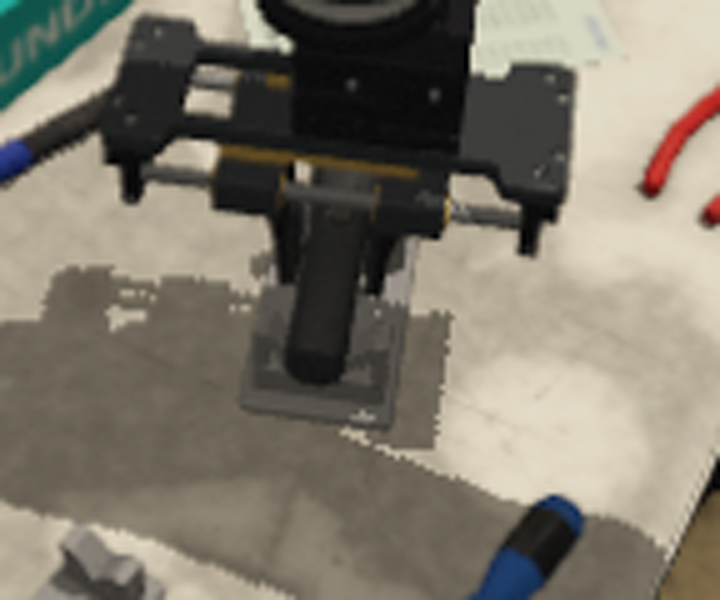

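The torch lies straight in the near notch at (320,370), with both fingers between the uprights. There is no clear contact force yet, so I'll go on in 1 mm steps.

{"name": "servo_tool", "arguments": {
  "series": [
    [[0,0,0.002,0,0,0,0],[0,0,0.004,0,0,0,0],[0,0,0.004,0,0,0,0],[0,0,0.004,0,0,0,0]]
  ]
}}

```text
time_s: 11.28
tool_pos: [0.4737, 0.035, 0.0091]
tool_rot: [-180.0, 0.0, 109.0]
force: [-3.3, 0.5, 6.1]
grip_width: 0.0302
grasp_force: 25.0
```

{"name": "servo_tool", "arguments": {
  "series": [
    [[0,0,0.002,0,0,0,0],[0,0,0.004,0,0,0,0],[0,0,0.004,0,0,0,0],[0,0,0.004,0,0,0,0]]
  ]
}}

```text
time_s: 11.62
tool_pos: [0.4737, 0.0349, 0.0089]
tool_rot: [-179.9, 0.1, 109.0]
force: [-8.3, -0.3, 15.0]
grip_width: 0.0306
grasp_force: 25.0
```

Contact reached, with 15 N up and -8 N in x, so it is leaning on the +x flank. I'll shift 1 mm toward -x across the groove, ease the push and recheck.

{"name": "servo_tool", "arguments": {
  "series": [
    [[0,-0.002,-0.002,0,0,0,0],[0,-0.0035,-0.003,0,0,0,0],[0,-0.0035,-0.003,0,0,0,0],[0,-0.0035,-0.003,0,0,0,0]]
  ]
}}

```text
time_s: 11.95
tool_pos: [0.4731, 0.0345, 0.0084]
tool_rot: [180.0, 0.0, 109.0]
force: [-0.8, 0.5, 3.2]
grip_width: 0.0301
grasp_force: 25.0
```

Run:
```python
from h import *
o=get_obs(); print(o['tool_pos'],o['force'],o['wrist_torque'])
```

```text
[0.47306386 0.0345425  0.00841291] [-0.75274427  0.45957053  3.18862578] [-0.07935313  0.04086725 -0.0453675 ]
```

{"name": "servo_tool", "arguments": {
  "series": [
    [[0,-0.001,0.002,0,0,0,0],[0,-0.001,0.004,0,0,0,0],[0,-0.001,0.004,0,0,0,0],[0,-0.001,0.004,0,0,0,0]]
  ]
}}

```text
time_s: 12.28
tool_pos: [0.4731, 0.0345, 0.0082]
tool_rot: [180.0, 0.0, 109.0]
force: [-3.6, 0.4, 12.1]
grip_width: 0.0306
grasp_force: 25.0
```

Run:
```python
from h import *
o=get_obs(); print(o['tool_pos'],o['force'],o['wrist_torque'])
```

```text
[0.47307174 0.03452359 0.00822747] [-3.56296631  0.44044609 12.08098338] [-0.09152272  0.67906492 -0.10104447]
```

Wrist torque about the cross axis is small, so both notches carry the torch, and downward motion is stopped at the seat height. I'll ease the push, soften the grip, then open.

{"name": "servo_tool", "arguments": {
  "series": [
    [[0,-0.0015,-0.003,0,0,0,0],[0,-0.0015,-0.003,0,0,0,0],[0,-0.0015,-0.003,0,0,0,0],[0,-0.0015,-0.003,0,0,0,0]]
  ],
  "grip_force": 4
}}

```text
time_s: 12.62
tool_pos: [0.4729, 0.0345, 0.0081]
tool_rot: [179.9, 0.0, 109.0]
force: [2.1, 0.5, 1.6]
grip_width: 0.0309
grasp_force: 4.0
```

{"name": "servo_tool", "arguments": {
  "series": [
    [[0,0,0,0,0,0,0.36],[0,0,0,0,0,0,0.4],[0,0,0,0,0,0,0.5],[0,0,0,0,0,0,0.7],[0,0,0,0,0,0,1],[0,0,0,0,0,0,1],[0,0,0,0,0,0,1],[0,0,0,0,0,0,1],[0,0,0,0,0,0,1],[0,0,0,0,0,0,1]]
  ]
}}

```text
time_s: 13.45
tool_pos: [0.472, 0.0343, 0.0079]
tool_rot: [-180.0, 0.0, 109.0]
force: [-0.0, -0.2, 0.7]
grip_width: 0.0804
grasp_force: 0.0
```

Released cleanly. I'll rise straight up, then look.

{"name": "servo_tool", "arguments": {
  "series": [
    [[0,0,-0.03,0,0,0,1],[0,0,-0.08,0,0,0,1],[0,0,-0.16,0,0,0,1],[0,0,-0.25,0,0,0,1],[0,0,-0.34,0,0,0,1],[0,0,-0.42,0,0,0,1],[0,0,-0.48,0,0,0,1],[0,0,-0.5,0,0,0,1],[0,0,-0.5,0,0,0,1],[0,0,-0.5,0,0,0,1]]
  ]
}}

```text
time_s: 14.28
tool_pos: [0.4717, 0.0343, 0.1575]
tool_rot: [-180.0, 0.0, 109.0]
force: [0.4, -0.3, -1.0]
grip_width: 0.087
grasp_force: 0.0
```

```bash
python3 m.py
python3 - <<'E'
import sys; sys.path.insert(0,'.')
from h import *
a=load('scene')
cv2.imwrite('pics/end.png',cv2.resize(a['frame'][150:280,180:354][...,::-1],(800,598),interpolation=cv2.INTER_CUBIC))
E
```

```text
[0.4717 0.0343 0.1575] [-1.7997e+02  1.0000e-02  1.0898e+02] 0.087 [ 0.38 -0.26 -1.  ]
scene 602
  -0.060 33 min [-0.0174 -0.0622  0.0527] max [ 0.0113 -0.0542  0.0693]
  -0.048 51 min [-0.0161 -0.0539  0.0568] max [ 0.0142 -0.0423  0.0696]
  -0.036 80 min [-0.0228 -0.042   0.0459] max [ 0.0156 -0.0302  0.0698]
  -0.024 44 min [-0.0136 -0.0299  0.0529] max [ 0.0121 -0.0182  0.0658]
  -0.012 49 min [-0.0136 -0.0178  0.0522] max [ 0.0126 -0.006   0.0656]
  -0.000 48 min [-0.0134 -0.0057  0.0484] max [0.0126 0.0049 0.0637]
  0.012 52 min [-0.0125  0.0064  0.0508] max [0.0127 0.0179 0.0634]
  0.024 55 min [-0.0134  0.0181  0.0478] max [0.0131 0.03   0.0628]
  0.036 61 min [-0.0221  0.0301  0.0458] max [0.0219 0.042  0.0617]
  0.048 65 min [-0.0235  0.0421  0.0457] max [0.0228 0.0538 0.0614]
  0.060 64 min [-0.0137  0.0542  0.0453] max [0.0125 0.0618 0.0603]
top 0
```

View pics/end.png

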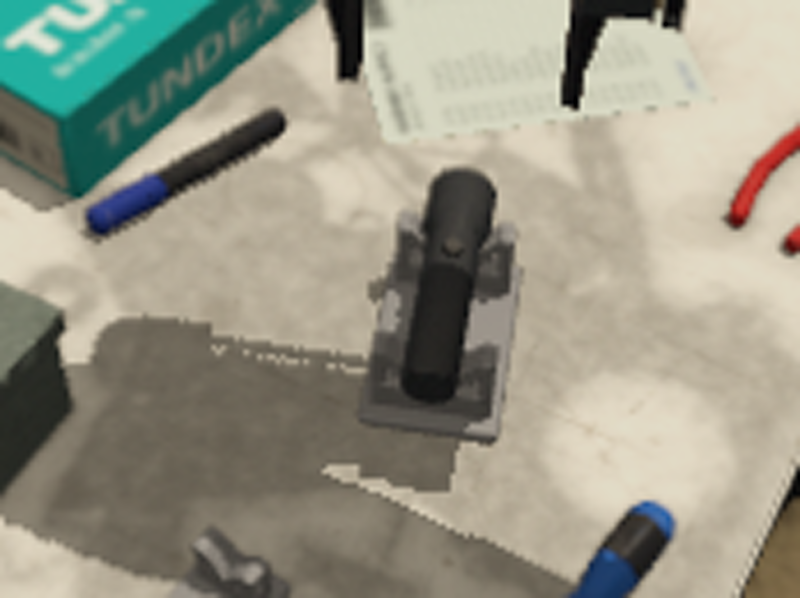

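The torch rests in both notches, at (460,240) and (430,370), with its ends at ±62 mm. The marker at (185,170) has not moved and the gripper is clear, so I'll hand in.

```bash
python3 -c "
from cell import env
print(env.sign_off())"
```

```text
the job is handed in; nothing more can be done
None
```

The torch is in the larger holder, centred and resting in both notches; I released it only after it was seated, left the marker pen untouched, and handed the job in at about 14 s (the first grasp closed on nothing because the reported tool height was 28 mm too low).

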